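Load the watch-parts spin dryer and start it

TASK

Load the spin dryer and start it: lower the wide parts dish onto the spindle until it is fully home on the seat, then the small dish on top of it, also fully home, without dropping either. Then press the keys fully down one at a time, letting each spring back before the next: first the round key, then the square key, then the long bar key. Never press the triangular key, and leave the movement holder, the tin and the loupe undisturbed.

Things in the scene. Friction and masses are not known exactly. Their poses are not given: they have to be found in the camera images.
- dryer: spin dryer for watch parts, fixed: low grey housing 170 mm (x) by 330 mm (y), its flat top 50 mm above the bench. Origin: centre of its underside. On its +y half a round turntable seat with an upright spindle; on its -y half a black panel with four keys in a 2 by 2 block, key centres 62 mm apart; which key is at which place of the block changes.
- seat (a point): foot of the spindle: centre of the top face of the turntable seat (aluminium disc 80 mm diameter, 56 mm above the bench). z up along the spindle. The steel spindle is 16 mm in diameter and stands 72 mm above this point, its last 10 mm tapering to 6 mm. It fits with 3 mm to spare all round in the dishes' tubes.
- spindle_tip (a point): the top of the spindle, 72 mm above the seat, on its axis
- wide_dish: wide loose steel parts dish, 120 mm diameter: flat perforated floor 4 mm thick, a low rim 14 mm high, and a central upright tube to hold it by, 34 mm outer diameter, 22 mm bore right through dish and tube, its top 40 mm above the underside. Origin: centre of the underside, z up. It starts on the bench; fully home its underside rests on the seat.
- small_dish: small loose steel parts dish, 80 mm diameter: flat perforated floor 4 mm thick, a low rim 14 mm high, and a central upright tube to hold it by, 34 mm outer diameter, 22 mm bore right through dish and tube, its top 40 mm above the underside. Origin: centre of the underside, z up. It starts on the bench; fully home its underside rests on top of the wide dish's tube, 40 mm above the seat.
- top_round (a point): centre of the top of the round key: white spring key, round cap, 40 mm diameter, top 16 mm above the dryer's housing, in a square grey surround; axes as the dryer's
- key_round (a joint): travel of the round key: 0 up, 0.007 m fully down; springs back; about 4 N takes it fully down
- pin_round (a joint): tell-tale pin, 6 mm thick, in the +x +y corner of the round key's surround: 0 standing up; the key takes it down with it (0.007 m) and it stays down, so it shows that this key has been pressed
- top_square (a point): centre of the top of the square key: white spring key, square cap, 36 x 36 mm, top 16 mm above the dryer's housing, in a square grey surround; axes as the dryer's
- key_square (a joint): travel of the square key: 0 up, 0.007 m fully down; springs back; about 4 N takes it fully down
- pin_square (a joint): tell-tale pin, 6 mm thick, in the +x +y corner of the square key's surround: 0 standing up; the key takes it down with it (0.007 m) and it stays down, so it shows that this key has been pressed
- top_bar (a point): centre of the top of the bar key: white spring key, long bar cap, 18 mm wide (x) and 50 mm long (y), top 16 mm above the dryer's housing, in a square grey surround; axes as the dryer's
- key_bar (a joint): travel of the bar key: 0 up, 0.007 m fully down; springs back; about 4 N takes it fully down
- pin_bar (a joint): tell-tale pin, 6 mm thick, in the +x +y corner of the bar key's surround: 0 standing up; the key takes it down with it (0.007 m) and it stays down, so it shows that this key has been pressed
- top_triangle (a point): centre of the top of the triangle key: white spring key, triangular cap, 26 mm from centre to each corner, top 16 mm above the dryer's housing, in a square grey surround; axes as the dryer's
- key_triangle (a joint): travel of the triangle key: 0 up, 0.007 m fully down; springs back; about 4 N takes it fully down
- pin_triangle (a joint): tell-tale pin, 6 mm thick, in the +x +y corner of the triangle key's surround: 0 standing up; the key takes it down with it (0.007 m) and it stays down, so it shows that this key has been pressed
- movement_holder: bystander: white plastic holder 72 mm diameter with a brass watch movement on it, 38 mm high in all; origin at the centre of its underside
- tin: bystander: round steel tin, 64 mm diameter, 26 mm high, black top; origin at the centre of its underside
- loupe: bystander: aluminium eye loupe standing on its narrow end, 48 mm diameter at the top, 40 mm high; origin at the centre of its underside

How it is judged:
On the way, in this order (a step that is already met when the one before it is completed fails the run):
1. the wide dish is fully home on the spindle, let go (horizontal distance between wide_dish and seat below 0.006 m and z of wide_dish in the frame of seat between -0.003 and 0.003 m and angle between wide_dish's own z axis and vertical below 0.07 rad and contact force between the fingers and wide_dish below 0.3 N and linear speed of wide_dish below 0.03 m/s), for 0.2 s.
2. the small dish is fully home on top of it, let go (horizontal distance between each of wide_dish, small_dish and seat below 0.006 m and z of wide_dish in the frame of seat between -0.003 and 0.003 m and angle between each of wide_dish, small_dish's own z axis and vertical below 0.07 rad and z of small_dish in the frame of seat between 0.037 and 0.043 m and contact force between the fingers and small_dish below 0.3 N and linear speed of small_dish below 0.03 m/s), for 0.2 s.
3. the round key is pressed (at least 5 of its 7 mm), the other keys up (value of joint key_round above 0.005 m and value of joint each of key_square, key_bar, key_triangle below 0.002 m), for 0.04 s.
4. the square key is pressed (at least 5 of its 7 mm), the other keys up (value of joint key_square above 0.005 m and value of joint each of key_round, key_bar, key_triangle below 0.002 m), for 0.04 s.
5. the bar key is pressed (at least 5 of its 7 mm), the other keys up (value of joint key_bar above 0.005 m and value of joint each of key_round, key_square, key_triangle below 0.002 m), for 0.04 s.
At the end, for the whole second after the job is handed in: The wide dish rests on the seat and the small dish on the wide dish's tube, each within 3 mm of its height and 6 mm of the spindle axis, level within 4 degrees, released and at rest; the round, square and bar keys have been pressed (pins down), the triangular one has not, and all keys are back up (all of step 2 and contact force between the fingers and wide_dish below 0.3 N and linear speed of wide_dish below 0.03 m/s and value of joint each of pin_round, pin_square, pin_bar above 0.004 m and value of joint pin_triangle below 0.0035 m and value of joint each of key_round, key_square, key_bar, key_triangle below 0.002 m); the robot touches nothing.
It fails at once if a key is pressed before both dishes are on the spindle (value of joint any of pin_round, pin_square, pin_bar above 0.004 m and ((horizontal distance between wide_dish and seat above 0.012 m or z of wide_dish in the frame of seat above 0.012 m) or (horizontal distance between small_dish and seat above 0.012 m or z of small_dish in the frame of seat above 0.052 m))).
It fails at once if the square key is pressed before the round key, or the bar key before the square key ((value of joint pin_square above 0.004 m and value of joint pin_round below 0.0035 m) or (value of joint pin_bar above 0.004 m and value of joint pin_square below 0.0035 m)).
It fails at once if the triangular key is pressed (value of joint pin_triangle above 0.004 m).
It fails at once if a dish is dropped onto the spindle (faster than 0.45 m/s at the spindle) ((horizontal distance between wide_dish and seat below 0.02 m and z of wide_dish in the frame of seat below 0.11 m and linear speed of wide_dish above 0.45 m/s) or (horizontal distance between small_dish and seat below 0.02 m and z of small_dish in the frame of seat below 0.11 m and linear speed of small_dish above 0.45 m/s)).
It fails at once if a bystander is pushed more than 30 mm or knocked over (distance of any of movement_holder, tin, loupe from where it was at the start of the episode above 0.03 m or angle between any of movement_holder, tin, loupe's own z axis and vertical above 0.5 rad).
It also fails if it takes over 72 s, if anything falls off the work surface, if the arm or the gripper's body presses on something with over 40 N, if the wrist force passes 120 N, or if a joint passes its speed limit or range.

ROBOT

A 6-joint arm with a two-finger parallel gripper is mounted at the origin on the work surface. World frame = base frame: x ahead of the robot, y to its left, z up, the work surface at z = 0. Lengths are in m, angles in rad, forces in N, time in s.
With the tool pointing down it reaches from about 0.3 to 0.85 m from the base axis. Payload 5.4 kg.
Tool frame: the origin (TCP) lies at the very end of the fingers, on their centre line; the grasp point (between the pads) lies 19 mm behind it; z points along the fingers, y is the line along which they close (so a half turn about z gives the same grasp; the last joint's range is limited). The gripper opens to 85 mm and grips with 20 to 120 N. Pads are 22 mm wide; open, the fingers measure 114 mm over their backs; the gripper's body (76 mm by 85 mm) begins 54 mm behind the grasp point. The pads swing forward as they close: fully open they stand 13 mm farther back than shut.
Start: joints at [-1.44, 0.158, 1.597, -0, 1.386, -0.21], TCP at [0.192, -0.542, 0.231] pointing down, gripper open.
Joint ranges: [-2.91, 2.91], [-0.94, 2.29], [0.18, 2.7], [-1.29, 4.43], [0.17, 2.64], [-3, 3]. Speed limits (rad/s): [2.57, 2.57, 3.14, 3.14, 3.14, 3.14].

INTERFACE

Orientations are given as a 3x3 rotation matrix whose columns are the frame's x, y, z axes.
In Python, from plant import status, vision, ticket gives the robot as it stands. The module is installed in compiled form; this text tells all that it offers.
- The arm moves only by the tool jog_arm, never from a script. Its argument "steps" is a list that holds one entry, the list of rows, each a list of 6 numbers: the shift along the tool's x, y, z scaled (see below), then the turn, a rotation vector about the tool's x, y, z scaled (see below). A call has 1 to 8 rows; each row is the pose to reach, as a shift and turn from the pose commanded when the call began, along the tool's axes at that moment, turning the shorter way round; what a row does not reach only later rows make up. The controller multiplies each number of a shift by 0.1 m and each number of a turn by 180 degrees. A row lasts 1/12 s, in which the tool goes at most 41.7 mm and 7.16 degrees, less where a joint would pass 70% of its speed; a pose out of reach is approached as far as the arm can. A call with a number of a shift or a turn outside -1 to 1 is refused whole. A call with a gripper value outside its range is refused whole. "claw" is the finger opening in mm, from 0 to 85.4, set as the call begins (left out, the last holds). The fingers move at their own pace and stop on an object; "grip_force" is the grip in N (left out, the last holds). Time passes only in rows, so rows that repeat a pose let the fingers close. It gives the time, the measured TCP pose, the force, the opening and the grip force at its end, in the units of the state.
- status.get_state(): the state, without advancing time (a new reading comes with each control period).
- vision.read_camera(name): name is "scene" or "top" or "wrist"; returns a dict with "image" (480x640x3 uint8, red, green, blue), "fx", "fy", "cx", "cy" (pixels), "camera_from_world" (4x4, takes a point from world to camera coordinates); the wrist camera has in their place "mount" (4x4, takes a point from camera to tool coordinates, whose origin is the TCP and whose axes are the flange's). Camera axes: x right, y up, looking along -z (the intrinsics and any distortion apply to the point x, -y, -z); pixel columns grow to the right and rows downward; lengths in m; the calibration is good to about 2 mm. A picture is of the moment at which its call begins: read the wrist's pose just before it. There is no depth.
- ticket.job_done(): hands the job in; it is judged then, once.
The state is a dict: "time": time; "joint_positions": joint angles; "qd": joint speeds; "joint_efforts": joint torques, N m; "ee_pos": TCP position; "orientation": TCP orientation; "contact_force": force on the tool from outside, world axes, zero at the start; "moment": the same for the moment, N m; "opening": finger opening in m; "finger_force": force on a finger pad.
Only numpy, scipy, OpenCV 4.12 (cv2) and the standard library are available. Lean on these libraries where they do the work, as an engineer would, in place of code of your own. Each camera call takes 0.05 s, during which the arm holds its last target. There are 200 camera calls.

## Working session

There is one attempt and no reset: what is moved stays moved. The work goes in short steps, Python scripts to look and compute and a tool call to move; the robot and the scene stay as the last step left them, time stands still between calls to the robot, and variables do not carry over. Pictures are saved under pics/ and viewed, at most 10 in all, crops included, and the job is handed in when it is done.

Besides the shell and the picture viewer there is one more tool, called after "Call:" as name(argument=value, ...) on one line, values as JSON. jog_arm: Moves the arm, as the interface text tells. Its arguments: {"type":"object","properties":{"steps":{"type":"array"},"claw":{"type":"number"},"grip_force":{"type":"number"}},"required":["steps"]}

```bash
mkdir -p pics; ls
cat > h.py <<'E'
import numpy as np, cv2
from plant import status, vision, ticket
def ray(c,u,v,z):
    T=np.linalg.inv(c["camera_from_world"]); d=np.array([(u-c["cx"])/c["fx"],-(v-c["cy"])/c["fy"],-1.])
    d=T[:3,:3]@d; o=T[:3,3]; return o+d*(z-o[2])/d[2]
def proj(c,p):
    q=c["camera_from_world"]@np.append(p,1); return c["cx"]+c["fx"]*q[0]/-q[2], c["cy"]+c["fy"]*-q[1]/-q[2]
def save(c,n): cv2.imwrite("pics/"+n,c["image"][:,:,::-1])
E
python3 - <<'E'
from h import *
s=status.get_state();print(s["time"],s["ee_pos"],np.round(s["orientation"],3),s["contact_force"])
for n in("top","scene"):
    c=vision.read_camera(n);save(c,n+"1.png");print({k:v for k,v in c.items() if k!="image"})
E
```

```text
pics
0.0 [ 0.192078   -0.54133739  0.23032941] [[ 0.942  0.334 -0.   ]
 [ 0.334 -0.942  0.002]
 [ 0.    -0.002 -1.   ]] [ 0.11217637 -0.30257416 -0.2309182 ]
{'fx': 479.4333055067751, 'fy': 479.4333055067751, 'cx': 317.07457038729467, 'cy': 249.62960594426963, 'camera_from_world': array([[-0.01758531, -0.99978716, -0.01078867,  0.1026652 ],
       [ 0.99140929, -0.01883466,  0.12943287, -0.61436651],
       [-0.12960852, -0.00841987,  0.99152949, -1.07422976],
       [ 0.        ,  0.        ,  0.        ,  1.        ]])}
{'fx': 437.4473198024946, 'fy': 437.4473198024946, 'cx': 315.86782979037673, 'cy': 240.2350660026025, 'camera_from_world': array([[-0.55870532,  0.82925888,  0.01334433,  0.26864423],
       [-0.69814753, -0.47893401,  0.53217689,  0.40541747],
       [ 0.44770347,  0.28801375,  0.84652802, -1.37470869],
       [ 0.        ,  0.        ,  0.        ,  1.        ]])}
```

View pics/top1.png

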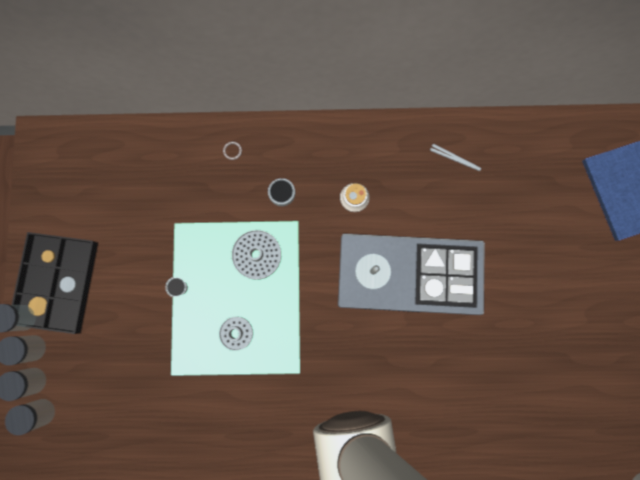

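View pics/scene1.png

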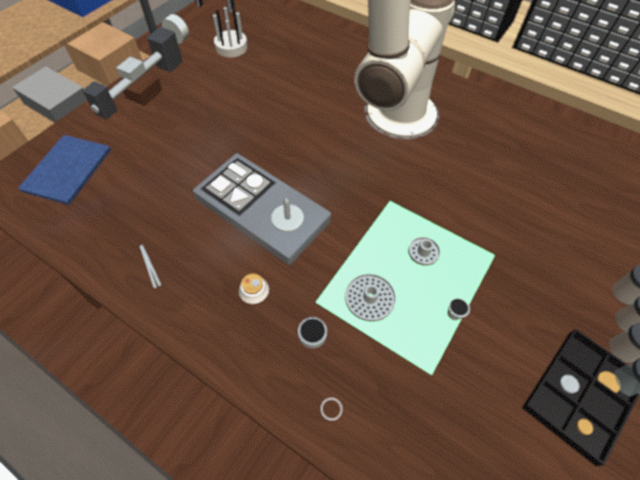

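Top view: wide dish at (256,254), small dish (236,333), turntable (373,271). Keys: triangle (434,260), square (462,261), round (434,288), bar (461,289). The tin is at (281,191), movement holder (354,197), loupe (177,287).

Run:
```python
from h import *
c=vision.read_camera("top"); im=c["image"]; hsv=cv2.cvtColor(im,cv2.COLOR_RGB2HSV)
d=vision.read_camera("scene")
# dishes: non-green blobs on mat
def blobs(mask,lo,box):
    m=np.zeros_like(mask);x0,y0,x1,y1=box;m[y0:y1,x0:x1]=mask[y0:y1,x0:x1]
    cs,_=cv2.findContours(m,cv2.RETR_EXTERNAL,cv2.CHAIN_APPROX_NONE)
    return [k for k in cs if cv2.contourArea(k)>lo]
g=((hsv[...,1]<50)).astype(np.uint8)
for box in((225,225,295,285),(210,305,265,360)):
    for k in blobs(g,300,box):
        e=cv2.fitEllipse(k); print("dish",e, ray(c,*e[0],.012))
b=(im.min(2)>165).astype(np.uint8)
for k in blobs(b,60,(415,240,480,310)):
    m=cv2.moments(k);u,v=m["m10"]/m["m00"],m["m01"]/m["m00"];print("key",u,v,ray(c,u,v,.066),cv2.contourArea(k))
for k in blobs((im.min(2)>150).astype(np.uint8),300,(345,245,400,300)):
    e=cv2.fitEllipse(k); print("seat",e,ray(c,*e[0],.056))
# housing by colour
h=((hsv[...,1]<90)&(hsv[...,2]>70)&(hsv[...,0]>95)).astype(np.uint8)
for k in blobs(h,2000,(320,220,500,330)):
    r=cv2.minAreaRect(k);print("house",r,[ray(c,*p,.05).round(4) for p in cv2.boxPoints(r)])
a=cv2.resize(im[225:325,330:490],None,fx=5,fy=5,interpolation=3)
b=cv2.resize(d["image"][150:270,190:340],None,fx=4,fy=4,interpolation=3)
cv2.imwrite("pics/z.png",a[:,:,::-1]);cv2.imwrite("pics/z2.png",b[:,:,::-1])
for p in((177,287,.04),(281,191,.026),(354,197,.038)):print(ray(c,*p))
w=vision.read_camera("wrist");print(w["mount"].round(4),w["fx"],w["fy"],w["cx"],w["cy"],w.keys())
```

```text
dish ((257.89837646484375, 255.97991943359375), (65.30825805664062, 82.00504302978516), 101.70526123046875) [0.6072789  0.23298621 0.012     ]
dish ((237.0, 332.0), (63.903831481933594, 63.903831481933594), 0.0) [0.42933081 0.2821662  0.012     ]
key 460.2240184757506 289.27752117013085 [ 0.51716679 -0.22783541  0.066     ] 433.0
key 432.4871520342612 287.68165596002854 [ 0.52185594 -0.16604747  0.066     ] 467.0
key 460.21554487179486 262.3044871794872 [ 0.5778349  -0.23122314  0.066     ] 416.0
key 432.9610591900311 260.4501557632399 [ 0.58318868 -0.17010273  0.066     ] 428.0
seat ((372.62982177734375, 270.9159851074219), (35.22852325439453, 35.9247932434082), 135.98397827148438) [ 0.56285179 -0.03430827  0.056     ]
house ((412.01983642578125, 274.117919921875), (145.5958709716797, 73.7706527709961), 2.97373104095459) [array([0.4824, 0.0475, 0.05  ]), array([0.6515, 0.0348, 0.05  ]), array([ 0.6274, -0.2992,  0.05  ]), array([ 0.4597, -0.28  ,  0.05  ])]
[0.53530908 0.41647072 0.04      ]
[0.76130765 0.17545963 0.026     ]
[0.74016433 0.00201571 0.038     ]
[[-5.000e-04  9.581e-01  2.864e-01  7.300e-02]
 [ 1.000e+00  7.000e-04 -6.000e-04  6.000e-04]
 [-7.000e-04  2.864e-01 -9.581e-01 -1.435e-01]
 [ 0.000e+00  0.000e+00  0.000e+00  1.000e+00]] 364.4360133577047 364.4360133577047 323.40564446611745 240.31921278951793 dict_keys(['image', 'fx', 'fy', 'cx', 'cy', 'mount'])
```

View pics/z.png

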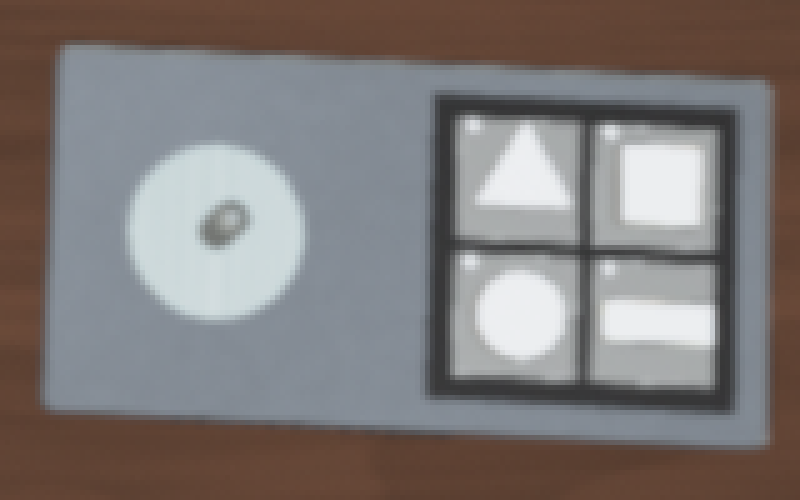

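Call:
jog_arm(steps=[[[0.17,-0.33,0,0,0,0.036],[0.34,-0.66,0,0,0,0.072],[0.5,-1,0,0,0,0.1084],[0.5,-1,0,0,0,0.1084]]], claw=60)

```text
time: 0.58
ee_pos: [0.2065, -0.4243, 0.229]
orientation: [[1.0, -0.002, -0.0], [-0.002, -1.0, 0.007], [-0.0, -0.007, -1.0]]
contact_force: [-0.5, 0.2, 0.4]
opening: 0.06
finger_force: 0.0
```

Call:
jog_arm(steps=[[[0.19,-0.32,0,0,0,0],[0.38,-0.64,0,0,0,0],[0.57,-0.95,0,0,0,0]]])

```text
time: 0.83
ee_pos: [0.2631, -0.335, 0.2313]
orientation: [[1.0, -0.0, 0.0], [-0.0, -1.0, -0.0], [0.0, 0.0, -1.0]]
contact_force: [0.7, 0.3, 0.1]
opening: 0.06
finger_force: 0.0
```

Call:
jog_arm(steps=[[[0.19,-0.32,0,0,0,0],[0.38,-0.64,0,0,0,0],[0.57,-0.95,0,0,0,0]]])

```text
time: 1.08
ee_pos: [0.3205, -0.2396, 0.2316]
orientation: [[1.0, 0.0, 0.001], [0.0, -1.0, -0.001], [0.001, 0.001, -1.0]]
contact_force: [0.4, -2.2, -0.9]
opening: 0.0603
finger_force: 0.0
```

Call:
jog_arm(steps=[[[0.19,-0.32,0,0,0,0],[0.38,-0.64,0,0,0,0],[0.57,-0.95,0,0,0,0]]])

```text
time: 1.33
ee_pos: [0.3776, -0.1445, 0.2317]
orientation: [[1.0, 0.001, 0.001], [0.001, -1.0, -0.001], [0.001, 0.001, -1.0]]
contact_force: [-0.1, -1.8, -0.2]
opening: 0.06
finger_force: 0.0
```

Call:
jog_arm(steps=[[[0.19,-0.32,0,0,0,0],[0.38,-0.64,0,0,0,0],[0.57,-0.95,0,0,0,0],[0.57,-0.95,0,0,0,0]]])

```text
time: 1.67
ee_pos: [0.4359, -0.0461, 0.2315]
orientation: [[1.0, 0.008, 0.002], [0.008, -1.0, 0.002], [0.002, -0.002, -1.0]]
contact_force: [-0.2, -0.1, 0.1]
opening: 0.0598
finger_force: 0.0
```

Call:
jog_arm(steps=[[[0.4,-0.06,0,0,0,0],[0.8,-0.12,0,0,0,0]]])

```text
time: 1.83
ee_pos: [0.5138, -0.0381, 0.231]
orientation: [[1.0, 0.002, -0.0], [0.002, -1.0, -0.001], [-0.0, 0.001, -1.0]]
contact_force: [0.4, -0.9, 1.8]
opening: 0.06
finger_force: 0.0
```

Call:
jog_arm(steps=[[[0.3,0,0,0,0,0],[0.47,0,0,0,0,0],[0.47,0,0,0,0,0],[0.47,0,0,0,0,0],[0.47,0,0,0,0,0]]])

```text
time: 2.25
ee_pos: [0.5601, -0.0392, 0.2311]
orientation: [[1.0, 0.0, -0.001], [0.0, -1.0, 0.0], [-0.001, -0.0, -1.0]]
contact_force: [0.1, -0.0, -0.4]
opening: 0.0604
finger_force: 0.0
```

```bash
cat >> h.py <<'E'
def wcam():
    "wrist camera with camera_from_world added"
    s=status.get_state(); c=vision.read_camera("wrist"); T=np.eye(4);T[:3,:3]=s["orientation"];T[:3,3]=s["ee_pos"]
    c["camera_from_world"]=np.linalg.inv(T@c["mount"]); c["tcp"]=np.array(s["ee_pos"]); return c
E
python3 - <<'E'
from h import *
c=wcam();save(c,"w1.png");np.savez("w1.npz",**c);print(c["tcp"])
for p in([.563,-.034,.056],[.563,-.034,.128]):print(proj(c,p))
E
```

```text
[ 0.560086   -0.03924882  0.23106729]
(np.float64(316.710177274021), np.float64(213.5225201523128))
(np.float64(315.0274278551805), np.float64(235.6939805774327))
```

View pics/w1.png

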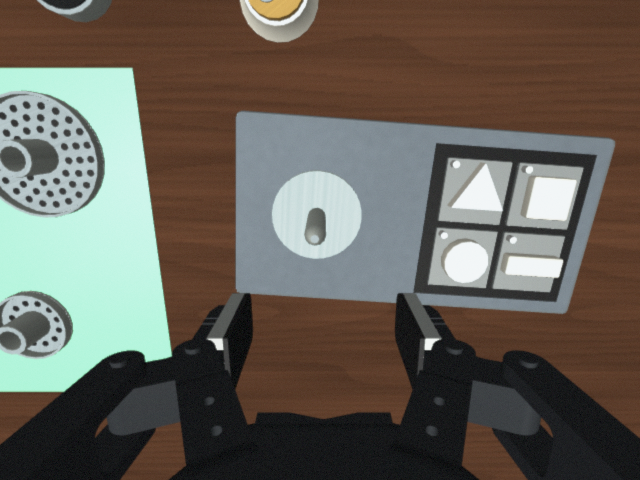

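Wrist view: seat disc centred near (317,214), spindle tip near (315,238). The four keys are visible at (475,190) triangle, (550,198) square, (466,262) round and (532,265) bar.

```bash
cat >> h.py <<'E'
def seg(mask,box,lo):
    m=np.zeros(mask.shape,np.uint8);x0,y0,x1,y1=box;m[y0:y1,x0:x1]=mask[y0:y1,x0:x1]
    cs,_=cv2.findContours(m,cv2.RETR_EXTERNAL,cv2.CHAIN_APPROX_NONE)
    return [k for k in cs if cv2.contourArea(k)>lo]
def circ(c,k,z):
    "least squares circle of contour k lying at height z"
    p=np.array([ray(c,u,v,z)[:2] for u,v in cv2.convexHull(k)[:,0]]); s=np.linalg.lstsq(np.c_[2*p,np.ones(len(p))],(p**2).sum(1),rcond=None)[0]
    return s[:2].round(4),round(float(np.sqrt(s[2]+s[:2]@s[:2])),4)
E
python3 - <<'E'
from h import *
c={k:v for k,v in np.load("w1.npz").items()}; im=c["image"].astype(int)
for k in seg((im.min(2)>165),(255,160,380,270),300): print("seat",circ(c,k,.056))
for k in seg((im.min(2)>200),(430,150,600,300),300):
    m=cv2.moments(k);u,v=m["m10"]/m["m00"],m["m01"]/m["m00"];print("key",u,v,ray(c,u,v,.066).round(4),cv2.contourArea(k))
g=(im[...,1]-im[...,0])<22
for b in((0,80,125,230),(0,270,100,370)):
    for k in seg(g,b,500):print("dish",circ(c,k,.014),cv2.boundingRect(k))
a=c["image"][160:270,255:380];cv2.imwrite("pics/z3.png",cv2.resize(a,None,fx=4,fy=4,interpolation=3)[:,:,::-1])
for e in(-1,0,1):print(proj(c,[.56,-.034+.01*e,.128]))
t=vision.read_camera("top");im=t["image"].astype(int);g=(im[...,1]-im[...,0])<22
for b in((225,225,290,285),(210,305,265,360)):
    for k in seg(g,b,200):print("dishtop",circ(t,k,.014))
E
```

```text
seat (array([ 0.5608, -0.0336]), 0.04)
key 533.4620334620334 266.64092664092664 [ 0.5161 -0.2298  0.066 ] 906.5
key 466.07148203592817 262.07185628742513 [ 0.5205 -0.1684  0.066 ] 1336.0
key 550.7361881289792 198.37173957691516 [ 0.5783 -0.2343  0.066 ] 1623.0
key 479.6267575628462 193.49808265871326 [ 0.5825 -0.173   0.066 ] 1173.5
dish (array([0.6101, 0.2343]), 0.0603) (0, 91, 104, 126)
dish (array([0.4262, 0.2844]), 0.0431) (0, 291, 72, 67)
(np.float64(329.22784129462235), np.float64(239.7733679080208))
(np.float64(315.05671432376135), np.float64(239.7820179864748))
(np.float64(300.88445207371655), np.float64(239.79066875790517))
dishtop (array([0.6116, 0.2374]), 0.0581)
dishtop (array([0.4271, 0.2853]), 0.0384)
```

View pics/z3.png

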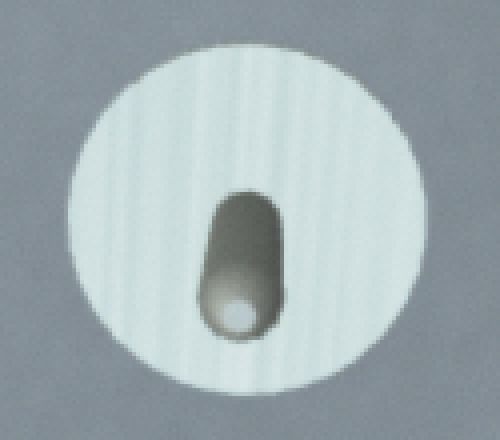

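Tip at about (314.8,239) maps to (0.5605,-0.0338), which agrees with the seat fit (0.5608,-0.0336). Next I go above the wide dish.

Call:
jog_arm(steps=[[[0.06,-0.32,0,0,0,0],[0.12,-0.62,0,0,0,0],[0.17,-0.92,0,0,0,0]]])

```text
time: 2.6
ee_pos: [0.5773, 0.0536, 0.2318]
orientation: [[1.0, -0.001, 0.001], [-0.001, -1.0, -0.0], [0.001, 0.0, -1.0]]
contact_force: [0.6, 0.2, -0.4]
opening: 0.0597
finger_force: 0.0
```

Call:
jog_arm(steps=[[[0.06,-0.32,0.1,0,0,0],[0.12,-0.62,0.25,0,0,0],[0.17,-0.92,0.4,0,0,0]]])

```text
time: 2.85
ee_pos: [0.5948, 0.1463, 0.192]
orientation: [[1.0, 0.0, 0.002], [0.0, -1.0, 0.0], [0.002, -0.0, -1.0]]
contact_force: [1.2, -0.8, -0.5]
opening: 0.0603
finger_force: 0.0
```

Call:
jog_arm(steps=[[[0.06,-0.32,0.1,0,0,0],[0.12,-0.62,0.25,0,0,0],[0.17,-0.91,0.4,0,0,0],[0.17,-0.91,0.4,0,0,0],[0.17,-0.91,0.4,0,0,0],[0.17,-0.91,0.4,0,0,0]]])

```text
time: 3.35
ee_pos: [0.6116, 0.2355, 0.1519]
orientation: [[1.0, 0.0, 0.001], [0.0, -1.0, -0.0], [0.001, 0.0, -1.0]]
contact_force: [-0.1, 0.1, -0.2]
opening: 0.0601
finger_force: 0.0
```

Run:
```python
from h import *
c=wcam();save(c,"w2.png");im=c["image"].astype(int);print(c["tcp"],status.get_state()["orientation"].round(4) if hasattr(status.get_state()["orientation"],"round") else status.get_state()["orientation"])
g=(im[...,1]-im[...,0])<22
print(proj(c,[.611,.235,.04]))
for k in seg(g,(180,90,460,345),5000):print("dish",circ(c,k,.014),cv2.boundingRect(k))
```

```text
[0.61158289 0.23549797 0.15191466] [[ 1.0e+00 -6.0e-04  1.4e-03]
 [-6.0e-04 -1.0e+00 -1.0e-04]
 [ 1.4e-03  1.0e-04 -1.0e+00]]
(np.float64(323.1166844616534), np.float64(237.18757685521643))
dish (array([0.61 , 0.239]), 0.0594) (244, 153, 149, 145)
dish (array([0.6179, 0.2268]), 0.1374) (180, 90, 280, 255)
```

View pics/w2.png

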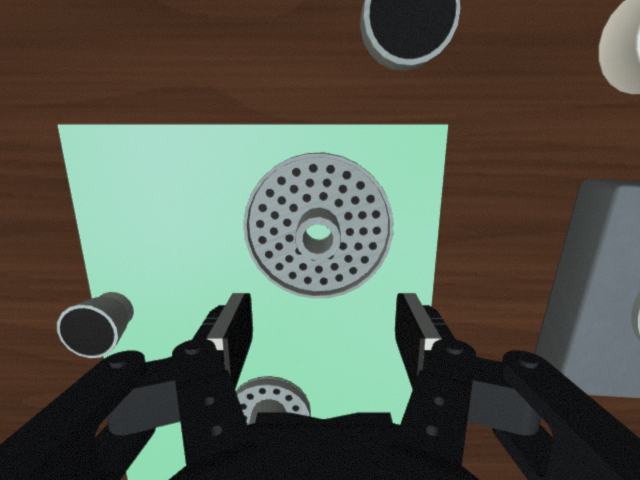

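Tube top centre is at about (318,237), giving a dish centre near (0.6105,0.2388), which matches the rim circle fit. I go down and grip.

Call:
jog_arm(steps=[[[-0.01,-0.033,0.3,0,0,0],[-0.01,-0.033,0.6,0,0,0],[-0.01,-0.033,0.85,0,0,0],[-0.01,-0.033,1,0,0,0]]])

```text
time: 3.73
ee_pos: [0.6095, 0.2377, 0.0493]
orientation: [[1.0, -0.001, -0.003], [-0.001, -1.0, -0.001], [-0.003, 0.001, -1.0]]
contact_force: [-1.0, 1.2, -0.8]
opening: 0.0601
finger_force: 0.0
```

Call:
jog_arm(steps=[[[0,0,0.12,0,0,0],[0,0,0.24,0,0,0],[0,0,0.34,0,0,0],[0,0,0.38,0,0,0],[0,0,0.38,0,0,0]]])

```text
time: 4.15
ee_pos: [0.6105, 0.2393, 0.0127]
orientation: [[1.0, 0.0, -0.001], [0.0, -1.0, -0.0], [-0.001, 0.0, -1.0]]
contact_force: [-0.4, 0.5, 0.3]
opening: 0.06
finger_force: 0.0
```

Call:
jog_arm(steps=[[[0,0,0,0,0,0],[0,0,0,0,0,0],[0,0,0,0,0,0],[0,0,0,0,0,0],[0,0,0,0,0,0],[0,0,0,0,0,0]]], claw=25, grip_force=50)

```text
time: 4.65
ee_pos: [0.6118, 0.2398, 0.0148]
orientation: [[1.0, 0.0, 0.002], [0.0, -1.0, 0.001], [0.002, -0.001, -1.0]]
contact_force: [-1.2, 0.2, 6.1]
opening: 0.0328
finger_force: 50.0
```

Call:
jog_arm(steps=[[[0,0,-0.1,0,0,0],[0,0,-0.3,0,0,0],[0,0,-0.6,0,0,0],[0,0,-0.85,0,0,0],[0,0,-1,0,0,0]]])

```text
time: 5.07
ee_pos: [0.6117, 0.2396, 0.1167]
orientation: [[1.0, 0.0, 0.003], [0.0, -1.0, 0.001], [0.003, -0.001, -1.0]]
contact_force: [0.9, 0.3, -1.8]
opening: 0.0333
finger_force: 50.0
```

Call:
jog_arm(steps=[[[0,0,-0.25,0,0,0],[0,0,-0.5,0,0,0],[0,0,-0.7,0,0,0],[0,0,-0.7,0,0,0],[0,0,-0.7,0,0,0],[0,0,-0.7,0,0,0],[0,0,-0.7,0,0,0]]])

```text
time: 5.65
ee_pos: [0.6092, 0.2391, 0.1805]
orientation: [[1.0, 0.0, -0.005], [0.0, -1.0, -0.001], [-0.005, 0.001, -1.0]]
contact_force: [-0.4, -0.6, -2.3]
opening: 0.0331
finger_force: 50.0
```

Run:
```python
from h import *
c=wcam();save(c,"w3.png");s=status.get_state();print(c["tcp"],s["contact_force"],s["moment"],s["opening"],s["orientation"])
```

```text
[0.60918987 0.23912569 0.18052184] [ 0.36301903 -0.80397533 -2.11491079] [0.01535477 0.04834802 0.02069505] 0.032892692758390144 [[ 9.99991012e-01  2.32286938e-04 -4.23334711e-03]
 [ 2.28627415e-04 -9.99999600e-01 -8.64914918e-04]
 [-4.23354633e-03  8.63939286e-04 -9.99990665e-01]]
```

View pics/w3.png

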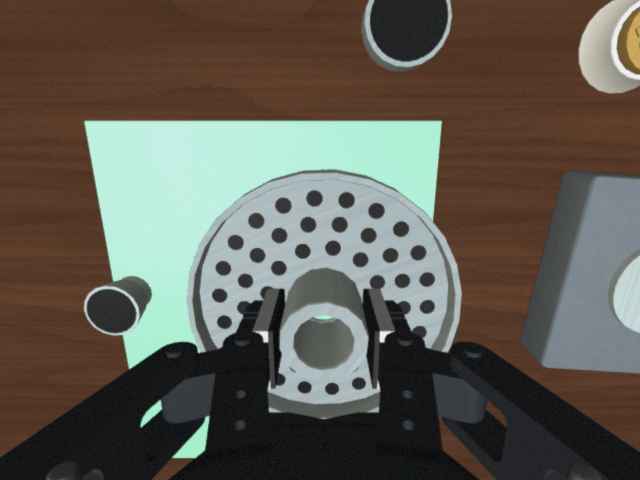

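The dish hangs level between the pads; tube top ring spans columns about 281-367 with its centre near (323,341).

Run:
```python
from h import *
c=wcam();im=cv2.cvtColor(c["image"],cv2.COLOR_RGB2GRAY);t=c["tcp"]
for x in(-.003,-.0015,0,.0015,.003):
    for z in(.023,.0255,.028):
        p=[proj(c,t+np.array([x+17e-3*np.cos(a),17e-3*np.sin(a),z])) for a in np.linspace(0,6.28,60)]
        p=np.array(p);print(x,z,p[:,0].min().round(1),p[:,0].max().round(1),p[:,1].min().round(1),p[:,1].max().round(1))
# edge score of the outer+bore ring
g=cv2.magnitude(cv2.Sobel(cv2.GaussianBlur(im,(0,0),1),cv2.CV_32F,1,0),cv2.Sobel(cv2.GaussianBlur(im,(0,0),1),cv2.CV_32F,0,1))
from itertools import product
best=[]
A=np.linspace(0,2*np.pi,90)
for x,y,z in product(np.arange(-.006,.0061,.0005),np.arange(-.004,.0041,.0005),np.arange(.018,.032,.001)):
    sc=0
    for r in(.017,.011):
        P=np.array([proj(c,t+np.array([x+r*np.cos(a),y+r*np.sin(a),z])) for a in A]).round().astype(int); sc+=np.minimum(g[P[:,1],P[:,0]],150).sum()
    best.append((sc,x,y,z))
best.sort();print(best[-5:])
```

```text
-0.003 0.023 277.0 367.3 302.0 381.0
-0.003 0.0255 276.2 368.0 305.1 385.3
-0.003 0.028 275.4 368.9 308.4 389.8
-0.0015 0.023 276.9 367.4 298.2 377.8
-0.0015 0.0255 276.0 368.2 301.3 382.0
-0.0015 0.028 275.2 369.0 304.5 386.4
0 0.023 276.7 367.5 294.4 374.5
0 0.0255 275.9 368.3 297.5 378.7
0 0.028 275.0 369.2 300.6 383.1
0.0015 0.023 276.6 367.7 290.6 371.2
0.0015 0.0255 275.7 368.5 293.6 375.4
0.0015 0.028 274.9 369.3 296.7 379.7
0.003 0.023 276.4 367.8 286.8 367.9
0.003 0.0255 275.6 368.6 289.7 372.0
0.003 0.028 274.7 369.5 292.7 376.3
[(np.float32(21514.729), np.float64(-0.0029999999999999975), np.float64(-0.0005), np.float64(0.024000000000000004)), (np.float32(21731.963), np.float64(-0.0029999999999999975), np.float64(-0.0005), np.float64(0.023000000000000003)), (np.float32(22307.445), np.float64(-0.0014999999999999961), np.float64(-0.0005), np.float64(0.026000000000000006)), (np.float32(22405.09), np.float64(-0.002499999999999997), np.float64(-0.0005), np.float64(0.024000000000000004)), (np.float32(22484.043), np.float64(-0.0019999999999999966), np.float64(-0.0005), np.float64(0.025000000000000005))]
```

Call:
jog_arm(steps=[[[-0.03,0.15,0,0,0,0],[-0.07,0.4,0,0,0,0],[-0.11,0.65,0,0,0,0],[-0.157,0.908,0,0,0,0]]])

```text
time: 6.08
ee_pos: [0.5942, 0.1479, 0.1821]
orientation: [[1.0, 0.001, -0.002], [0.001, -1.0, -0.0], [-0.002, 0.0, -1.0]]
contact_force: [-0.3, -1.3, -1.9]
opening: 0.033
finger_force: 50.1
```

Call:
jog_arm(steps=[[[-0.04,0.25,0,0,0,0],[-0.08,0.5,0,0,0,0],[-0.12,0.72,0,0,0,0],[-0.157,0.908,0,0,0,0]]])

```text
time: 6.42
ee_pos: [0.5785, 0.0563, 0.1823]
orientation: [[1.0, -0.0, -0.002], [-0.0, -1.0, -0.0], [-0.002, 0.0, -1.0]]
contact_force: [0.2, 0.1, -1.9]
opening: 0.0332
finger_force: 50.1
```

Call:
jog_arm(steps=[[[-0.04,0.25,0,0,0,0],[-0.08,0.5,0,0,0,0],[-0.12,0.75,0,0,0,0],[-0.157,0.908,0,0,0,0],[-0.157,0.908,0,0,0,0],[-0.157,0.908,0,0,0,0],[-0.157,0.908,0,0,0,0],[-0.157,0.908,0,0,0,0]]])

```text
time: 7.08
ee_pos: [0.5636, -0.0319, 0.1829]
orientation: [[1.0, 0.001, -0.001], [0.001, -1.0, 0.001], [-0.001, -0.001, -1.0]]
contact_force: [-1.4, 0.2, -2.1]
opening: 0.0329
finger_force: 50.1
```

Run:
```python
from h import *
for i in range(3):
    c=wcam();s=status.get_state();print(c["tcp"],s["contact_force"],np.array(s["orientation"])[:,2],s["time"])
save(c,"w4.png");a=c["image"][220:420,200:450]
for k in range(2):
    print(proj(c,[.5607,-.0337,[.128,.056][k]]))
cv2.imwrite("pics/w4z.png",cv2.resize(a,None,fx=3,fy=3)[:,:,::-1])
```

```text
[ 0.56361777 -0.03192162  0.1829431 ] [ 0.15910354  0.26005491 -2.58781266] [-3.14069554e-04  3.75512570e-04 -9.99999880e-01] 7.1333
[ 0.56369393 -0.03195138  0.18304754] [-0.75262507 -0.75704336 -1.90337877] [-2.22530886e-04  2.26940279e-04 -9.99999949e-01] 7.1833
[ 0.56372452 -0.03202874  0.1831416 ] [ 0.66047338  0.03084052 -1.68320592] [-1.36896095e-04  2.13337289e-04 -9.99999968e-01] 7.2333
(np.float64(325.2784385986233), np.float64(268.2029525892937))
(np.float64(324.72682423435725), np.float64(234.6370899775696))
```

View pics/w4z.png

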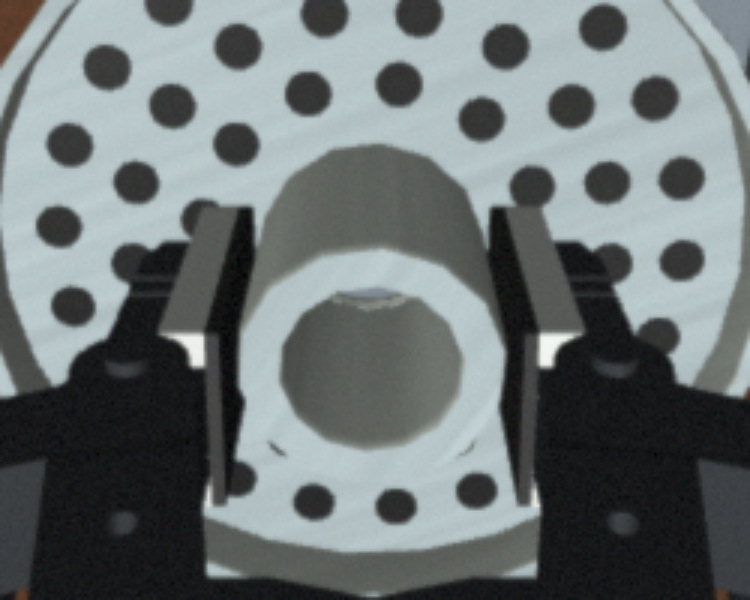

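Ring centre in the full image is about (324,342), so the dish axis sits about 2 mm behind the TCP in x. I shift about 1 mm and lower in stages, watching force.

Call:
jog_arm(steps=[[[-0.01,0.012,0.1,0,0,0],[-0.01,0.012,0.25,0,0,0],[-0.01,0.012,0.36,0,0,0],[-0.01,0.012,0.42,0,0,0],[-0.01,0.012,0.48,0,0,0],[-0.01,0.012,0.54,0,0,0],[-0.01,0.012,0.58,0,0,0],[-0.01,0.012,0.58,0,0,0]]])

```text
time: 7.9
ee_pos: [0.5622, -0.0341, 0.1244]
orientation: [[1.0, 0.0, -0.001], [0.0, -1.0, 0.0], [-0.001, -0.0, -1.0]]
contact_force: [0.4, -0.9, -1.1]
opening: 0.0332
finger_force: 50.1
```

Call:
jog_arm(steps=[[[0,0,0.08,0,0,0],[0,0,0.18,0,0,0],[0,0,0.28,0,0,0],[0,0,0.38,0,0,0],[0,0,0.45,0,0,0],[0,0,0.49,0,0,0],[0,0,0.49,0,0,0]]])

```text
time: 8.48
ee_pos: [0.5617, -0.0339, 0.0748]
orientation: [[1.0, 0.0, -0.002], [0.0, -1.0, 0.001], [-0.002, -0.001, -1.0]]
contact_force: [0.1, -0.1, -2.6]
opening: 0.0331
finger_force: 50.1
```

Call:
jog_arm(steps=[[[0,0,0.02,0,0,0],[0,0,0.03,0,0,0],[0,0,0.03,0,0,0]]])

```text
time: 8.73
ee_pos: [0.5629, -0.0342, 0.0736]
orientation: [[1.0, 0.0, 0.001], [0.0, -1.0, -0.0], [0.001, 0.0, -1.0]]
contact_force: [0.6, 0.1, -1.0]
opening: 0.0329
finger_force: 50.1
```

Call:
jog_arm(steps=[[[0,0,0.01,0,0,0],[0,0,0.02,0,0,0],[0,0,0.02,0,0,0],[0,0,0.02,0,0,0]]])

```text
time: 9.07
ee_pos: [0.5627, -0.0342, 0.0713]
orientation: [[1.0, 0.0, 0.0], [0.0, -1.0, 0.0], [0.0, -0.0, -1.0]]
contact_force: [0.1, 0.4, -2.0]
opening: 0.0332
finger_force: 50.1
```

Call:
jog_arm(steps=[[[0,0,0.01,0,0,0],[0,0,0.015,0,0,0],[0,0,0.015,0,0,0],[0,0,0.015,0,0,0]]])

```text
time: 9.4
ee_pos: [0.5629, -0.0342, 0.0708]
orientation: [[1.0, 0.0, 0.0], [0.0, -1.0, -0.0], [0.0, 0.0, -1.0]]
contact_force: [-3.3, 1.2, 5.4]
opening: 0.0331
finger_force: 50.8
```

Seat contact is felt at the predicted height (expected TCP 0.0705). Releasing and rising.

Call:
jog_arm(steps=[[[0,0,0,0,0,0],[0,0,0,0,0,0],[0,0,0,0,0,0],[0,0,0,0,0,0]]], claw=58)

```text
time: 9.73
ee_pos: [0.5628, -0.0342, 0.0698]
orientation: [[1.0, 0.0, 0.0], [0.0, -1.0, -0.0], [0.0, 0.0, -1.0]]
contact_force: [-0.1, 0.2, 0.5]
opening: 0.0578
finger_force: 0.0
```

Call:
jog_arm(steps=[[[0,0,-0.1,0,0,0],[0,0,-0.3,0,0,0],[0,0,-0.6,0,0,0],[0,0,-0.9,0,0,0],[0,0,-1,0,0,0]]])

```text
time: 10.15
ee_pos: [0.5654, -0.0348, 0.1756]
orientation: [[1.0, 0.0, 0.008], [0.0, -1.0, -0.002], [0.008, 0.002, -1.0]]
contact_force: [1.0, 0.3, 0.5]
opening: 0.0575
finger_force: 0.0
```

Call:
jog_arm(steps=[[[0,0,-0.2,0,0,0],[0,0,-0.4,0,0,0],[0,0,-0.4,0,0,0],[0,0,-0.4,0,0,0],[0,0,-0.4,0,0,0]]])

```text
time: 10.57
ee_pos: [0.562, -0.034, 0.2086]
orientation: [[1.0, 0.0, -0.002], [0.0, -1.0, 0.0], [-0.002, -0.0, -1.0]]
contact_force: [0.3, 0.0, -0.5]
opening: 0.058
finger_force: 0.0
```

Run:
```python
from h import *
c=wcam();im=c["image"];save(c,"w5.png");print(c["tcp"])
T=[proj(c,[.5607,-.0337,z]) for z in(.128,.096,.056)];print(T)
cv2.imwrite("pics/w5z.png",cv2.resize(im[130:330,200:450],None,fx=3,fy=3)[:,:,::-1])
```

```text
[ 0.56203757 -0.03403309  0.20861863]
[(np.float64(321.9926789624005), np.float64(251.4450125063769)), (np.float64(322.12253081909523), np.float64(237.58540732223807)), (np.float64(322.24814421756423), np.float64(224.17818964409025))]
```

View pics/w5z.png

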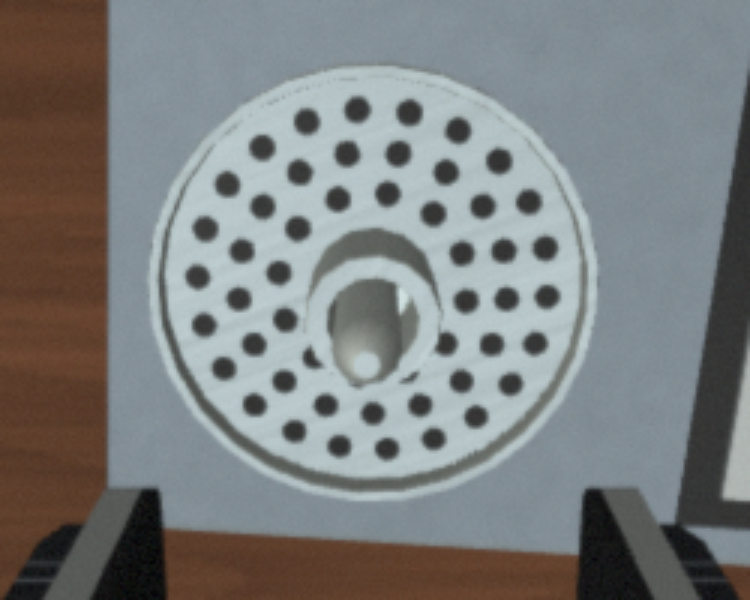

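Wide dish sits level on the seat with the spindle through its tube: tube top at (324.3,237.7) in the full image against a predicted (322.1,237.6), about 1.4 mm off axis. Next, the small dish.

Call:
jog_arm(steps=[[[-0.11,-0.26,0,0,0,0],[-0.22,-0.53,0,0,0,0],[-0.337,-0.8,0,0,0,0]]])

```text
time: 10.87
ee_pos: [0.5276, 0.0465, 0.2079]
orientation: [[1.0, -0.001, -0.003], [-0.001, -1.0, 0.001], [-0.003, -0.001, -1.0]]
contact_force: [1.3, 0.5, 0.2]
opening: 0.0581
finger_force: 0.0
```

Call:
jog_arm(steps=[[[-0.11,-0.26,0,0,0,0],[-0.22,-0.53,0,0,0,0],[-0.337,-0.8,0,0,0,0]]])

```text
time: 11.12
ee_pos: [0.4937, 0.1269, 0.2081]
orientation: [[1.0, -0.0, -0.003], [-0.0, -1.0, 0.0], [-0.003, -0.0, -1.0]]
contact_force: [0.6, 0.1, 0.4]
opening: 0.0577
finger_force: 0.0
```

Call:
jog_arm(steps=[[[-0.11,-0.26,0,0,0,0],[-0.22,-0.53,0,0,0,0],[-0.337,-0.8,0,0,0,0]]])

```text
time: 11.37
ee_pos: [0.4599, 0.2068, 0.2082]
orientation: [[1.0, 0.0, -0.003], [0.0, -1.0, -0.0], [-0.003, 0.0, -1.0]]
contact_force: [0.2, -0.4, 0.5]
opening: 0.0584
finger_force: 0.0
```

Call:
jog_arm(steps=[[[-0.11,-0.26,0.2,0,0,0],[-0.22,-0.53,0.4,0,0,0],[-0.337,-0.8,0.57,0,0,0],[-0.337,-0.8,0.57,0,0,0],[-0.337,-0.8,0.57,0,0,0],[-0.337,-0.8,0.57,0,0,0]]])

```text
time: 11.87
ee_pos: [0.4275, 0.2854, 0.1521]
orientation: [[1.0, 0.001, -0.001], [0.001, -1.0, -0.001], [-0.001, 0.001, -1.0]]
contact_force: [0.6, -0.4, -1.0]
opening: 0.0583
finger_force: 0.0
```

```bash
cat >> h.py <<'E'
def ringfit(c,x0,y0,z,rs=(.017,.011),R=.008,st=.0005):
    "best centre of concentric circles at height z by edge strength"
    im=cv2.GaussianBlur(cv2.cvtColor(c["image"],cv2.COLOR_RGB2GRAY),(0,0),1)
    g=cv2.magnitude(cv2.Sobel(im,cv2.CV_32F,1,0),cv2.Sobel(im,cv2.CV_32F,0,1)); b=(0,)
    for x in np.arange(x0-R,x0+R,st):
        for y in np.arange(y0-R,y0+R,st):
            P=np.array([proj(c,[x+r*np.cos(a),y+r*np.sin(a),z]) for r in rs for a in np.linspace(0,2*np.pi,72)]).round().astype(int)
            b=max(b,(np.minimum(g[P[:,1],P[:,0]],150).sum(),x,y))
    return b
E
python3 - <<'E'
from h import *
c=wcam();im=c["image"].astype(int);save(c,"w6.png");print(c["tcp"])
g=(im[...,1]-im[...,0])<22
for k in seg(g,(230,130,420,330),2000):print("dish",circ(c,k,.014),cv2.boundingRect(k))
print("tube",ringfit(c,.427,.285,.04)); print("rim",ringfit(c,.427,.285,.014,(.04,)))
E
```

```text
[0.4275497  0.28542065 0.1521218 ]
dish (array([0.4251, 0.2872]), 0.0396) (271, 180, 99, 97)
tube (np.float32(15232.273), np.float64(0.424), np.float64(0.287))
rim (np.float32(8336.35), np.float64(0.426), np.float64(0.287))
```

Call:
jog_arm(steps=[[[-0.022,-0.015,0.3,0,0,0],[-0.022,-0.015,0.6,0,0,0],[-0.022,-0.015,0.85,0,0,0],[-0.022,-0.015,1,0,0,0]]])

```text
time: 12.25
ee_pos: [0.4251, 0.2858, 0.0507]
orientation: [[1.0, -0.002, -0.002], [-0.002, -1.0, -0.001], [-0.002, 0.001, -1.0]]
contact_force: [-0.4, -0.2, -0.2]
opening: 0.0579
finger_force: 0.0
```

Call:
jog_arm(steps=[[[0,0,0.12,0,0,0],[0,0,0.24,0,0,0],[0,0,0.31,0,0,0],[0,0,0.34,0,0,0],[0,0,0.34,0,0,0],[0,0,0.34,0,0,0]]])

```text
time: 12.75
ee_pos: [0.4263, 0.2875, 0.0196]
orientation: [[1.0, 0.0, 0.001], [0.0, -1.0, 0.001], [0.001, -0.001, -1.0]]
contact_force: [0.4, -0.1, 1.1]
opening: 0.0578
finger_force: 0.0
```

Call:
jog_arm(steps=[[[0,0,0,0,0,0],[0,0,0,0,0,0],[0,0,0,0,0,0],[0,0,0,0,0,0],[0,0,0,0,0,0],[0,0,0,0,0,0]]], claw=25, grip_force=50)

```text
time: 13.25
ee_pos: [0.4264, 0.2877, 0.02]
orientation: [[1.0, 0.0, 0.002], [0.0, -1.0, 0.001], [0.002, -0.001, -1.0]]
contact_force: [-0.6, -0.9, 6.3]
opening: 0.0325
finger_force: 49.4
```

Call:
jog_arm(steps=[[[0,0,-0.1,0,0,0],[0,0,-0.3,0,0,0],[0,0,-0.6,0,0,0],[0,0,-0.85,0,0,0],[0,0,-1,0,0,0]]])

```text
time: 13.67
ee_pos: [0.4268, 0.2878, 0.1222]
orientation: [[1.0, 0.0, 0.004], [0.0, -1.0, 0.001], [0.004, -0.001, -1.0]]
contact_force: [0.8, 0.5, -0.8]
opening: 0.0327
finger_force: 50.0
```

Call:
jog_arm(steps=[[[0,0,-0.25,0,0,0],[0,0,-0.5,0,0,0],[0,0,-0.7,0,0,0],[0,0,-0.9,0,0,0],[0,0,-0.9,0,0,0],[0,0,-0.9,0,0,0],[0,0,-0.9,0,0,0]]])

```text
time: 14.25
ee_pos: [0.4247, 0.287, 0.2074]
orientation: [[1.0, 0.0, -0.002], [0.0, -1.0, -0.001], [-0.002, 0.001, -1.0]]
contact_force: [-0.9, -0.7, -2.0]
opening: 0.0325
finger_force: 50.0
```

Run:
```python
from h import *
c=wcam();save(c,"w7.png");s=status.get_state();t=c["tcp"];print(t,s["contact_force"],s["opening"],s["orientation"][:,2])
for dz in(.018,.02,.022,.024,.026):
    b=ringfit(c,t[0],t[1],t[2]+dz,R=.005);print(dz,b[0],b[1]-t[0],b[2]-t[1])
```

```text
[0.42471002 0.28696555 0.20739309] [ 0.027729    0.57587375 -1.11372641] 0.03274655407917845 [-0.00311538 -0.00122915 -0.99999439]
0.018 20251.04 -0.0030000000000000027 -0.0005000000000000004
0.02 19308.467 -0.0015000000000000013 -0.0005000000000000004
0.022 17902.598 -0.0010000000000000009 -0.0005000000000000004
0.024 15932.9375 0.0005000000000000004 0.0
0.026 14035.463 0.0015000000000000013 -0.0005000000000000004
```

Small dish held, tube top about 20 mm above the TCP, offset about (-1.5,-0.5) mm.

Call:
jog_arm(steps=[[[0.06,0.14,0,0,0,0],[0.15,0.35,0,0,0,0],[0.24,0.57,0,0,0,0],[0.344,0.8,0,0,0,0]]])

```text
time: 14.63
ee_pos: [0.459, 0.2065, 0.2068]
orientation: [[1.0, 0.001, -0.004], [0.001, -1.0, -0.001], [-0.004, 0.001, -1.0]]
contact_force: [0.1, -0.4, -1.7]
opening: 0.0326
finger_force: 50.0
```

Call:
jog_arm(steps=[[[0.1,0.23,0,0,0,0],[0.2,0.46,0,0,0,0],[0.28,0.65,0,0,0,0],[0.344,0.8,0,0,0,0]]])

```text
time: 14.97
ee_pos: [0.4939, 0.1256, 0.2068]
orientation: [[1.0, -0.001, -0.003], [-0.001, -1.0, -0.0], [-0.003, 0.0, -1.0]]
contact_force: [-0.1, 0.3, -1.1]
opening: 0.0325
finger_force: 50.0
```

Call:
jog_arm(steps=[[[0.1,0.23,0,0,0,0],[0.2,0.46,0,0,0,0],[0.28,0.65,0,0,0,0],[0.344,0.8,0,0,0,0]]])

```text
time: 15.3
ee_pos: [0.5283, 0.0458, 0.2067]
orientation: [[1.0, -0.001, -0.003], [-0.001, -1.0, 0.0], [-0.003, -0.0, -1.0]]
contact_force: [0.5, -0.8, -2.3]
opening: 0.0325
finger_force: 50.0
```

Call:
jog_arm(steps=[[[0.1,0.23,0,0,0,0],[0.2,0.46,0,0,0,0],[0.28,0.65,0,0,0,0],[0.344,0.8,0,0,0,0],[0.344,0.8,0,0,0,0],[0.344,0.8,0,0,0,0],[0.344,0.8,0,0,0,0],[0.344,0.8,0,0,0,0]]])

```text
time: 15.97
ee_pos: [0.5628, -0.0316, 0.2084]
orientation: [[1.0, 0.001, -0.001], [0.001, -1.0, 0.001], [-0.001, -0.001, -1.0]]
contact_force: [0.2, -0.0, -1.3]
opening: 0.0326
finger_force: 50.1
```

Run:
```python
from h import *
for i in range(3): c=wcam()
save(c,"w8.png");s=status.get_state();t=c["tcp"];print(t,s["contact_force"],s["opening"],s["orientation"][:,2])
for dz in(.018,.02,.022):
    b=ringfit(c,t[0],t[1],t[2]+dz,R=.005);print(dz,b[0],b[1]-t[0],b[2]-t[1])
```

```text
[ 0.56297519 -0.0317202   0.20871683] [ 0.32263264  0.28653684 -0.49094147] 0.03264350699918628 [-1.06549272e-04  1.53667983e-04 -9.99999983e-01]
0.018 20999.14 -0.0030000000000002247 -0.0004999999999999935
0.02 19826.99 -0.00150000000000039 -0.0004999999999999935
0.022 18786.047 -0.001000000000000445 -0.0004999999999999935
```

Call:
jog_arm(steps=[[[-0.005,0.015,0.15,0,0,0],[-0.005,0.015,0.35,0,0,0],[-0.005,0.015,0.5,0,0,0],[-0.005,0.015,0.58,0,0,0],[-0.005,0.015,0.64,0,0,0],[-0.005,0.015,0.7,0,0,0],[-0.005,0.015,0.76,0,0,0],[-0.005,0.015,0.76,0,0,0]]])

```text
time: 16.78
ee_pos: [0.5624, -0.034, 0.1321]
orientation: [[1.0, 0.0, -0.001], [0.0, -1.0, 0.0], [-0.001, -0.0, -1.0]]
contact_force: [0.9, -0.1, -1.9]
opening: 0.0327
finger_force: 50.1
```

Call:
jog_arm(steps=[[[0,0,0.05,0,0,0],[0,0,0.09,0,0,0],[0,0,0.12,0,0,0],[0,0,0.12,0,0,0],[0,0,0.12,0,0,0],[0,0,0.12,0,0,0]]])

```text
time: 17.28
ee_pos: [0.5629, -0.0342, 0.121]
orientation: [[1.0, 0.0, 0.0], [0.0, -1.0, -0.0], [0.0, 0.0, -1.0]]
contact_force: [0.3, -0.5, -2.1]
opening: 0.033
finger_force: 50.1
```

Call:
jog_arm(steps=[[[0,0,0.02,0,0,0],[0,0,0.035,0,0,0],[0,0,0.035,0,0,0],[0,0,0.035,0,0,0]]])

```text
time: 17.62
ee_pos: [0.5627, -0.0341, 0.1172]
orientation: [[1.0, 0.0, -0.0], [0.0, -1.0, 0.0], [-0.0, -0.0, -1.0]]
contact_force: [-0.2, -0.7, -1.2]
opening: 0.0328
finger_force: 50.1
```

Call:
jog_arm(steps=[[[0,0,0.01,0,0,0],[0,0,0.015,0,0,0],[0,0,0.015,0,0,0],[0,0,0.015,0,0,0]]])

```text
time: 17.95
ee_pos: [0.5629, -0.0342, 0.1161]
orientation: [[1.0, 0.0, 0.0], [0.0, -1.0, -0.0], [0.0, 0.0, -1.0]]
contact_force: [-0.5, 0.0, 0.8]
opening: 0.0323
finger_force: 50.2
```

Call:
jog_arm(steps=[[[0,0,0.006,0,0,0],[0,0,0.006,0,0,0],[0,0,0.006,0,0,0]]])

```text
time: 18.2
ee_pos: [0.563, -0.0342, 0.116]
orientation: [[1.0, 0.0, 0.0], [0.0, -1.0, -0.0], [0.0, 0.0, -1.0]]
contact_force: [-3.1, 0.7, 4.8]
opening: 0.0329
finger_force: 50.7
```

Call:
jog_arm(steps=[[[0,0,0,0,0,0],[0,0,0,0,0,0],[0,0,0,0,0,0],[0,0,0,0,0,0]]], claw=58)

```text
time: 18.53
ee_pos: [0.5628, -0.0341, 0.115]
orientation: [[1.0, 0.0, -0.0], [0.0, -1.0, 0.0], [-0.0, -0.0, -1.0]]
contact_force: [0.3, -0.7, 0.4]
opening: 0.058
finger_force: 0.0
```

Call:
jog_arm(steps=[[[0,0,-0.1,0,0,0],[0,0,-0.3,0,0,0],[0,0,-0.6,0,0,0],[0,0,-0.9,0,0,0],[0,0,-1,0,0,0],[0,0,-1,0,0,0],[0,0,-1,0,0,0],[0,0,-1,0,0,0]]])

```text
time: 19.2
ee_pos: [0.5617, -0.0339, 0.2132]
orientation: [[1.0, 0.0, -0.003], [0.0, -1.0, 0.001], [-0.003, -0.001, -1.0]]
contact_force: [-0.6, 0.2, -0.8]
opening: 0.0582
finger_force: 0.0
```

Run:
```python
from h import *
c=wcam();print(c["tcp"]);save(c,"w9.png")
im=c["image"].astype(int)
for z in (.130,.136,.142): print("small tube",z,ringfit(c,.5607,-.0337,z,R=.006))
for z in(.10,.105,.11,.115,.12):print("small rim",z,ringfit(c,.5607,-.0337,z,(.04,),R=.006))
for z in(.064,.07,.076):print("wide rim",z,ringfit(c,.5607,-.0337,z,(.06,),R=.006))
cv2.imwrite("pics/w9z.png",cv2.resize(c["image"][100:400,130:640],None,fx=1.5,fy=1.5)[:,:,::-1])
```

```text
[ 0.56169559 -0.03389204  0.21324529]
small tube 0.13 (np.float32(16326.773), np.float64(0.5591999999999995), np.float64(-0.035199999999999995))
small tube 0.136 (np.float32(16800.984), np.float64(0.5611999999999993), np.float64(-0.035199999999999995))
small tube 0.142 (np.float32(16283.006), np.float64(0.563199999999999), np.float64(-0.034699999999999995))
small rim 0.1 (np.float32(8136.255), np.float64(0.5591999999999995), np.float64(-0.035199999999999995))
small rim 0.105 (np.float32(8440.887), np.float64(0.5626999999999991), np.float64(-0.035199999999999995))
small rim 0.11 (np.float32(7963.6514), np.float64(0.563699999999999), np.float64(-0.03269999999999999))
small rim 0.115 (np.float32(7726.893), np.float64(0.5661999999999987), np.float64(-0.0372))
small rim 0.12 (np.float32(7645.569), np.float64(0.5641999999999989), np.float64(-0.035199999999999995))
wide rim 0.064 (np.float32(7798.966), np.float64(0.5596999999999994), np.float64(-0.036199999999999996))
wide rim 0.07 (np.float32(8362.989), np.float64(0.5606999999999993), np.float64(-0.034699999999999995))
wide rim 0.076 (np.float32(4536.824), np.float64(0.5606999999999993), np.float64(-0.034199999999999994))
```

View pics/w9z.png

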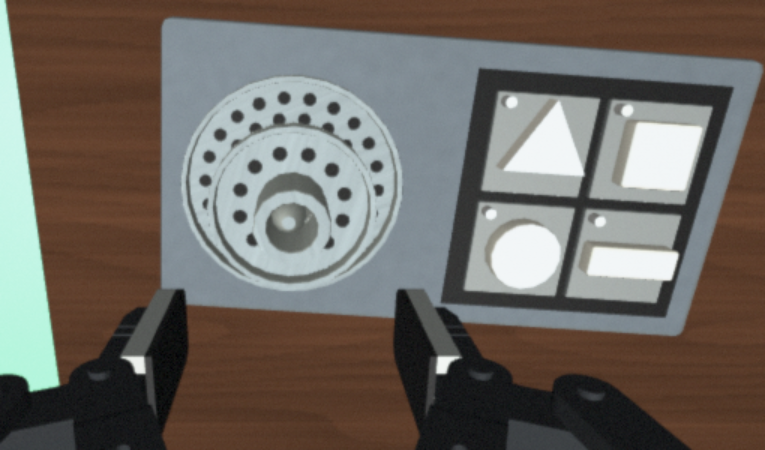

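Both dishes are nested on the spindle. Fitted heights match: small tube top 0.136, wide rim 0.070. Keys in the picture: triangle upper left, square upper right, round lower left, bar lower right, all pins up. Going above the round key with the fingers shut.

Call:
jog_arm(steps=[[[-0.1,0.3,0,0,0,0],[-0.206,0.672,0,0,0,0]]], claw=0, grip_force=20)

```text
time: 19.42
ee_pos: [0.5412, -0.0997, 0.2131]
orientation: [[1.0, 0.005, -0.003], [0.005, -1.0, 0.002], [-0.003, -0.002, -1.0]]
contact_force: [0.3, -0.2, 0.5]
opening: 0.0347
finger_force: 0.0
```

Call:
jog_arm(steps=[[[-0.1,0.3,0,0,0,0],[-0.206,0.672,0,0,0,0],[-0.206,0.672,0.3,0,0,0],[-0.206,0.672,0.6,0,0,0],[-0.206,0.672,0.9,0,0,0],[-0.206,0.672,1,0,0,0]]])

```text
time: 19.92
ee_pos: [0.5175, -0.1666, 0.1087]
orientation: [[1.0, -0.001, -0.01], [-0.001, -1.0, 0.006], [-0.01, -0.006, -1.0]]
contact_force: [-0.9, 1.4, -0.6]
opening: 0.0003
finger_force: 0.0
```

Call:
jog_arm(steps=[[[0,0,0.2,0,0,0],[0,0,0.3,0,0,0],[0,0,0.3,0,0,0],[0,0,0.3,0,0,0],[0,0,0.3,0,0,0]]])

```text
time: 20.33
ee_pos: [0.5225, -0.1689, 0.0865]
orientation: [[1.0, 0.001, 0.002], [0.001, -1.0, -0.001], [0.002, 0.001, -1.0]]
contact_force: [0.6, -1.3, -0.1]
opening: 0.0002
finger_force: 0.0
```

Call:
jog_arm(steps=[[[-0.02,0,0.1,0,0,0],[-0.02,0,0.18,0,0,0],[-0.02,0,0.22,0,0,0],[-0.02,0,0.25,0,0,0],[-0.02,0,0.27,0,0,0],[-0.02,0,0.275,0,0,0],[-0.02,0,0.275,0,0,0],[-0.02,0,0.275,0,0,0]]])

```text
time: 21.0
ee_pos: [0.5195, -0.1686, 0.0589]
orientation: [[1.0, 0.001, -0.001], [0.001, -1.0, 0.0], [-0.001, -0.0, -1.0]]
contact_force: [-5.5, 2.1, 10.4]
opening: -0.0
finger_force: 5.6
```

Over 4 N at 0.0589, so it's bottomed. Rise, then move to the square key.

Call:
jog_arm(steps=[[[0,0,-0.15,0,0,0],[0,0,-0.35,0,0,0],[0,0,-0.35,0,0,0],[0,0,-0.35,0,0,0]]])

```text
time: 21.33
ee_pos: [0.5204, -0.169, 0.0934]
orientation: [[1.0, 0.0, 0.002], [0.0, -1.0, -0.001], [0.002, 0.001, -1.0]]
contact_force: [-1.1, 0.9, -0.5]
opening: -0.0001
finger_force: 0.0
```

Call:
jog_arm(steps=[[[0.2,0.22,0,0,0,0],[0.4,0.44,0,0,0,0],[0.583,0.655,0,0,0,0],[0.583,0.655,0,0,0,0],[0.583,0.655,0,0,0,0],[0.583,0.655,0,0,0,0]]])

```text
time: 21.83
ee_pos: [0.5768, -0.2331, 0.091]
orientation: [[1.0, 0.0, -0.003], [0.0, -1.0, 0.002], [-0.003, -0.002, -1.0]]
contact_force: [0.3, 0.5, -0.0]
opening: 0.0002
finger_force: 0.0
```

Run:
```python
from h import *
for i in range(2):c=wcam()
print(c["tcp"]);save(c,"w10.png")
t=vision.read_camera("top");save(t,"t10.png")
im=c["image"].astype(int)
# pins: bright blobs, expected at key centre + dryer-frame (+,+) offset
for k in seg(im.min(2)>190,(0,0,640,330),15):
    m=cv2.moments(k);u,v=m["m10"]/m["m00"],m["m01"]/m["m00"];print(round(u),round(v),cv2.contourArea(k),ray(c,u,v,.066).round(4))
```

```text
[ 0.57676958 -0.23288114  0.09135822]
197 326 430.0 [ 0.5527 -0.1674  0.066 ]
19 297 2560.0 [ 0.5695 -0.0789  0.066 ]
324 262 8096.0 [ 0.5882 -0.2339  0.066 ]
206 262 10128.0 [ 0.5882 -0.1756  0.066 ]
```

Call:
jog_arm(steps=[[[0.01,0.01,0.12,0,0,0],[0.01,0.01,0.22,0,0,0],[0.01,0.01,0.27,0,0,0],[0.01,0.01,0.31,0,0,0],[0.01,0.01,0.335,0,0,0],[0.01,0.01,0.345,0,0,0],[0.01,0.01,0.345,0,0,0],[0.01,0.01,0.345,0,0,0]]])

```text
time: 22.65
ee_pos: [0.5781, -0.2344, 0.059]
orientation: [[1.0, 0.001, -0.003], [0.001, -1.0, 0.002], [-0.003, -0.002, -1.0]]
contact_force: [-6.1, 3.0, 10.2]
opening: 0.0002
finger_force: 4.9
```

Call:
jog_arm(steps=[[[0,0,-0.15,0,0,0],[0,0,-0.35,0,0,0],[0,0,-0.35,0,0,0],[0,0,-0.35,0,0,0]]])

```text
time: 22.98
ee_pos: [0.5799, -0.2357, 0.0943]
orientation: [[1.0, 0.0, 0.003], [0.0, -1.0, -0.002], [0.003, 0.002, -1.0]]
contact_force: [0.4, -0.3, -0.9]
opening: -0.0003
finger_force: 0.0
```

Call:
jog_arm(steps=[[[-0.2,-0.015,0,0,0,0],[-0.42,-0.03,0,0,0,0],[-0.62,-0.046,0,0,0,0],[-0.62,-0.046,0,0,0,0],[-0.62,-0.046,0,0,0,0],[-0.62,-0.046,0,0,0,0],[-0.62,-0.046,0,0,0,0]]])

```text
time: 23.57
ee_pos: [0.5176, -0.2306, 0.093]
orientation: [[1.0, 0.0, 0.0], [0.0, -1.0, -0.0], [0.0, 0.0, -1.0]]
contact_force: [-0.1, -0.4, -0.1]
opening: -0.0001
finger_force: 0.0
```

Call:
jog_arm(steps=[[[0,0,0.12,0,0,0],[0,0,0.22,0,0,0],[0,0,0.27,0,0,0],[0,0,0.31,0,0,0],[0,0,0.335,0,0,0],[0,0,0.345,0,0,0],[0,0,0.345,0,0,0],[0,0,0.345,0,0,0]]])

```text
time: 24.23
ee_pos: [0.5164, -0.2299, 0.059]
orientation: [[1.0, 0.001, -0.002], [0.001, -1.0, 0.001], [-0.002, -0.001, -1.0]]
contact_force: [-4.2, 3.2, 6.1]
opening: -0.0
finger_force: 3.4
```

All three presses bottomed at 0.059. I rise and return to the earlier viewing pose to compare the pins numerically.

Call:
jog_arm(steps=[[[0,0,-0.25,0,0,0],[0,0,-0.6,0,0,0],[0,0,-1,0,0,0]]])

```text
time: 24.48
ee_pos: [0.5154, -0.2294, 0.1576]
orientation: [[1.0, 0.0, -0.004], [0.0, -1.0, 0.003], [-0.004, -0.003, -1.0]]
contact_force: [0.7, -0.9, 1.1]
opening: -0.0002
finger_force: 0.0
```

Call:
jog_arm(steps=[[[0,0,-0.3,0,0,0],[0.1,-0.3,-0.53,0,0,0],[0.23,-0.6,-0.53,0,0,0],[0.23,-0.98,-0.53,0,0,0]]])

```text
time: 24.82
ee_pos: [0.5425, -0.1333, 0.2144]
orientation: [[1.0, -0.002, 0.006], [-0.002, -1.0, -0.003], [0.006, 0.003, -1.0]]
contact_force: [-0.1, 0.5, 0.2]
opening: -0.0006
finger_force: 0.0
```

Call:
jog_arm(steps=[[[0.08,-0.35,0,0,0,0],[0.16,-0.7,0,0,0,0],[0.22,-0.98,0,0,0,0],[0.22,-0.98,0,0,0,0],[0.22,-0.98,0,0,0,0],[0.22,-0.98,0,0,0,0],[0.22,-0.98,0,0,0,0]]])

```text
time: 25.4
ee_pos: [0.5618, -0.0356, 0.2116]
orientation: [[1.0, -0.001, -0.0], [-0.001, -1.0, -0.0], [-0.0, 0.0, -1.0]]
contact_force: [-0.6, 0.5, -0.7]
opening: -0.0001
finger_force: 0.0
```

Run:
```python
from h import *
for i in range(3):c=wcam()
s=status.get_state();print(c["tcp"],s["time"],s["contact_force"]);save(c,"w11.png")
old=cv2.imread("pics/w9.png")[:,:,::-1].astype(int)
for im in(old,c["image"].astype(int)):
    for k in seg(im.min(2)>190,(430,130,640,330),8):
        m=cv2.moments(k);u,v=m["m10"]/m["m00"],m["m01"]/m["m00"];print(round(u,1),round(v,1),cv2.contourArea(k))
    print()
for z in (.130,.136,.142): print("small tube",z,ringfit(c,.5607,-.0347,z,R=.004))
for z in(.064,.07,.076):print("wide rim",z,ringfit(c,.5607,-.0347,z,(.06,),R=.004))
```

```text
[ 0.56177264 -0.03566424  0.21163985] 25.55 [ 0.21219983 -0.05735416  0.93873983]
551.1 275.4 1026.0
480.3 270.6 1490.0
529.9 247.5 33.0
457.0 242.5 33.0
570.5 203.9 1832.0
547.9 173.5 38.0
495.4 198.9 1331.5
470.9 167.7 38.5

549.9 276.3 1031.0
478.7 271.7 1509.5
523.9 245.9 32.5
452.5 241.0 37.0
569.1 204.4 1850.5
541.4 172.8 42.5
493.7 199.5 1339.5
468.9 168.4 39.5

small tube 0.13 (np.float32(16615.688), np.float64(0.5596999999999996), np.float64(-0.035199999999999995))
small tube 0.136 (np.float32(16886.555), np.float64(0.5611999999999995), np.float64(-0.035199999999999995))
small tube 0.142 (np.float32(16591.273), np.float64(0.5626999999999993), np.float64(-0.034699999999999995))
wide rim 0.064 (np.float32(7973.63), np.float64(0.5596999999999996), np.float64(-0.036199999999999996))
wide rim 0.07 (np.float32(8078.1797), np.float64(0.5606999999999995), np.float64(-0.035199999999999995))
wide rim 0.076 (np.float32(4546.301), np.float64(0.5606999999999995), np.float64(-0.034199999999999994))
```

The bar, round and square pins shifted (down); the triangle pin did not. All keys are up and both dishes are at height. Handing in.

```bash
python3 -c "
from plant import ticket
print(ticket.job_done())"
```

```text
the job is handed in; nothing more can be done
None
```

I handed the job in at about 25.6 s of the 72 s limit; the system gave no verdict. Both dishes measured home on the spindle, and the round, square and bar keys were pressed in that order. Their pins read down and the triangle's up, all keys had sprung back, and the arm was clear; I did not re-measure the bystanders at the end.

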